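# Demould ear castings and lock them on the display stand

## Robot

A 7-joint arm with a two-finger parallel gripper is mounted at the origin on the work surface. World frame = base frame: x ahead of the robot, y to its left, z up, the work surface at z = 0. Lengths are in mm, angles in rad, forces in N, time in s.
With the tool pointing down it reaches from about 425 to 950 mm from the base axis. Payload 16.7 kg.
Tool frame: the origin (TCP) lies at the very end of the fingers, on their centre line; the grasp point (between the pads) lies 19 mm behind it; z points along the fingers, y is the line along which they close (so a half turn about z gives the same grasp; the last joint's range is limited). The gripper opens to 94 mm and grips with 3 to 60 N. Pads are 16 mm wide; open, the fingers measure 119 mm over their backs; the gripper's body (75 mm by 177 mm) begins 78 mm behind the grasp point.
Start: joints at [-1.256, 0.426, 0.074, 1.606, -0.034, 1.111, -0.067], TCP at [301.959, 603.652, 205.467] pointing down, gripper open.
Joint ranges: [-2.85, 2.85], [-0.5, 2.14], [-1.23, 1.37], [0.21, 2.46], [-1.02, 4.16], [0.16, 2.05], [-2.73, 2.73]. Speed limits (rad/s): [1.89, 1.89, 2.39, 2.39, 3.01, 3.01, 3.01].

## Interface

Orientations are given as a rotation vector (axis times angle).
In Python, from station import env gives the robot as it stands.
- The arm moves only by the tool move_arm, never from a script. Its argument "steps" is one flat list of numbers, 4 for each row, row after row: the shift along the tool's x, y, z in m, then the turn about the tool's z in rad. In form: [x, y, z, twist, x, y, z, twist, ...]. A call has 1 to 12 rows; each row shifts and turns the commanded pose from where the row before left it, along the tool's axes as they then stand; what a row does not reach is not made up. A row lasts 1/12 s, in which the tool goes at most 41.7 mm and 7.16 degrees, less where a joint would pass 70% of its speed; a pose out of reach is approached as far as the arm can. A call is refused whole if a number of a shift passes 0.0417 or a number of a turn 0.125, either way. A call with a gripper value outside its range is refused whole. "jaw" is the closure, from -1 (fully open) to 1 (shut), so that 0 is half open, set as the call begins (left out, the last holds). The fingers move at their own pace and stop on an object; the grip force is fixed at half the most. Time passes only in rows, so rows that do not move let the fingers close. It gives the time, the measured TCP pose, the force, the opening and the grip force at its end, in the units of the state.
- env.get_state(): the state, without advancing time (a new reading comes with each control period).
- env.snapshot(name): name is "scene" or "top" or "wrist"; returns the picture (420x560x3 uint8, red, green, blue); there is no depth.
- env.camera_params(name): a dict with "intrinsics" (3x3 intrinsics, pixels), "origin" and "attitude" of the camera in the world. Camera axes: x right, y down, z forward; pixel columns grow to the right and rows downward; lengths in mm; the calibration is good to about 2 mm. A picture is of the moment at which its call begins: read the wrist's pose just before it. camera_params takes no time and is no camera call; for the wrist camera it gives the pose at the moment of the call.
- env.finish_job(): hands the job in; it is judged then, once.
The state is a dict: "t": time; "q": joint angles; "joint_velocities": joint speeds; "tau": joint torques, N m; "tool_pos": TCP position; "tcp_rot": TCP orientation; "wrist_force": force on the tool from outside, world axes, zero at the start; "wrist_torque": the same for the moment, N m; "opening": opening from 0.0 (shut) to 1.0 (fully open); "gripper_force": force on a finger pad.
Only numpy, scipy, OpenCV 4.12 (cv2) and the standard library are available. Lean on these libraries where they do the work, as an engineer would, in place of code of your own. Each camera call takes 0.05 s, during which the arm holds its last target. There are 200 camera calls.

## Task

Slide the keeper bar of the display stand fully open, then lift every ear casting out of the casting mould and slide each one onto its own rail of the stand, fully home against the back board, so that the sprung latch pops up behind it. When all of them are on, slide the keeper bar fully shut again, and leave the other things on the desk alone.

Things in the scene. Friction and masses are not known exactly. Their poses are not given: they have to be found in the camera images.
- cast0: peach cast-resin ear block (mm): foot 70 long (x) x 55 wide (y) x 29 high, on it, centred, an upright block 64 x 26 x 40 high, 69 in all, with an ear in 1 to 2 mm relief (look only) on both broad sides; grip the block across its 26 mm (y). Origin: centre of the underside, x along the channel through the foot, z up. Stands in a mould cavity at the start; absent in some runs (None)
- cast1: as cast0 (all castings are alike, 0.25 kg, and the same from either end). The foot's T channel runs along x, open at both ends: lips 8 thick with a 20 wide opening, above them a space 35 wide and 13 high (its ceiling is 21 above the origin), then the 8 mm roof. May be absent
- cast2: as cast0 and cast1. May be absent
- mould: grey plastic casting mould, 96 (x) x 251 (y) x 22 high, fixed to the desk. Three open cavities at y = -85, 0, 85, each 76 (x) x 61 (y) and 16 deep, floor 6 above the desk; castings stand in them with their channel along the mould's x. With fewer castings some cavities are empty. Origin: centre of the underside
- stand: wooden display stand, 260 wide (y), fixed. Origin on the desk, z up. Three aluminium rails along x at y = -95, 0, 95; castings slide on towards +x. In order of x: loading ledge -155 to -72, top 31.5 high (a casting standing on it in line with a rail is at the height to slide straight on); keeper bar in a slot, -68 to -58; rails -50 to 60; back board, face at 60, 78 high
- home0 (a point): where a casting's origin lies when fully home (foot against the back board) on the rail at stand y = -95, the robot's right; stand coordinates 25, -95, 29; axes as the stand. T rail: round nose, flange 30 wide, 8 thick, top at 50 above the desk, stem 12 wide. A casting on it has its origin 29 to 34 high and 2.5 side play each way. Any casting fits any rail, one on each
- home1 (a point): the same for the middle rail; stand coordinates 25, 0, 29
- home2 (a point): the same for the left rail; stand coordinates 25, 95, 29
- latch0 (a joint): steel latch, 14 wide, in the top of the rail of home0: 0 = up (7 mm proud of the rail), grows to 0.0085 m as pressed down. Ramp from stand x = -33 up to -16; steep face at x = -12.5, that is 2.5 mm behind the foot of a casting fully home. Riding over it takes roughly 5 to 15 N along the rail; it springs up by itself
- latch1 (a joint): as latch0, for home1
- latch2 (a joint): as latch0, for home2
- keeper (a joint): dark steel keeper bar, slides along the stand's y: 0 shut (its three teeth, 16 wide, up to 62 high, stand in front of the rails' noses), grows as it slides towards the stand's -y, to 0.0475 m fully open (teeth between the rails); it stays where left, friction about 2 N
- keeper_grip (a point): point on the keeper bar's black upright handle, 65 above the desk, 15 mm below its top. The handle is 14 thick (y) x 24 (x), its top 80 high; it stands at stand x = -63, y = -153 when the bar is shut, and goes with the bar; same axes as the stand. Pinch it from above across its 14 mm
- bottle: bystander: bottle, 44 diameter, 110 high, standing; origin at the centre of its underside
- case: bystander: grey and white hearing-aid case, 60 x 90 x 32; origin at the centre of its underside
- mouse: bystander: black computer mouse, 105 x 60 x 32; origin at the centre of its underside

How it is judged:
By the outcome, as a careful person would: the job done as asked, in the order asked, and still so for the second after the job is handed in, with the robot touching nothing.
Of cast0, cast1, cast2 only 2 to 3 are there at a start; the rules pass over those that are not, and their reading is None.
At some moment in a run one of cast0, cast1, cast2 may be knocked a few centimetres aside while the robot is not near it.
Once in a run the grip may slacken for a moment while it holds something.
It also fails if it takes over 210 s, if anything falls off the work surface, if the arm or the gripper's body presses on something with over 40 N, if the wrist force passes 120 N, or if a joint passes its speed limit or range.

## Working session

There is one attempt and no reset: what is moved stays moved. The work goes in short steps, Python scripts to look and compute and a tool call to move; the robot and the scene stay as the last step left them, time stands still between calls to the robot, and variables do not carry over. Pictures are saved under pics/ and viewed, at most 14 in all, crops included, and the job is handed in when it is done.

Besides the shell and the picture viewer there is one more tool, called after "Call:" by a JSON object that holds its "fn" and its "kwargs", one argument or row to a line. move_arm: Moves the arm, as the interface text tells. Its arguments: {"type":"object","properties":{"steps":{"type":"array","items":{"type":"number"}},"jaw":{"type":"number"}},"required":["steps"]}

```bash
ls; mkdir -p pics; cat > h.py <<'E'
import numpy as np, cv2
from station import env
from scipy.spatial.transform import Rotation as R
def ray(name,uv,z,p=None):
    p=p or env.camera_params(name); K=np.array(p["intrinsics"]); o=np.array(p["origin"]); a=np.array(p["attitude"])
    M=a if a.shape==(3,3) else R.from_rotvec(a).as_matrix()
    uv=np.atleast_2d(uv).astype(float)
    d=(M@np.linalg.inv(K)@np.c_[uv,np.ones(len(uv))].T).T
    return o+d*((z-o[2])/d[:,2])[:,None]
def snap(name,f):
    im=env.snapshot(name); cv2.imwrite("pics/"+f,im[:,:,::-1]); return im
E
python3 - <<'E'
from h import *
for n in("scene","top"): snap(n,n+"0.png"); print(n,env.camera_params(n))
s=env.get_state(); print(s)
E
```

```text
pics
scene {'intrinsics': array([[469.12553805,   0.        , 273.93002681],
       [  0.        , 469.12553805, 210.12372615],
       [  0.        ,   0.        ,   1.        ]]), 'origin': array([1282.26604496, -533.27957035, 1010.73410305]), 'attitude': array([-2.25137628, -1.03379681,  0.40282651])}
top {'intrinsics': array([[500.99695753,   0.        , 278.79730144],
       [  0.        , 500.99695753, 203.7837274 ],
       [  0.        ,   0.        ,   1.        ]]), 'origin': array([ 569.13194509,   -3.0100667 , 1290.81995333]), 'attitude': array([-2.23385224,  2.17851112, -0.07315465])}
{'t': 0.1, 'q': array([-1.25649752,  0.42667557,  0.07381801,  1.60656626, -0.03407879,
        1.11078301, -0.06709721]), 'joint_velocities': array([ 0.00054868, -0.00058018,  0.00070842, -0.00010122,  0.00010568,
        0.00011809,  0.00113927]), 'tau': array([ 9.18968290e-03, -9.37462234e+01,  3.67803030e+00, -4.55053961e+01,
       -4.83235507e-02,  1.68001035e-02,  3.93661082e-05]), 'tool_pos': array([301.79056505, 603.32229833, 204.83025217]), 'tcp_rot': array([-7.21960966e-01, -3.05732232e+00,  1.82150060e-03]), 'wrist_force': array([-0.40198603,  0.08081536,  0.66598685]), 'wrist_torque': array([-0.00479388,  0.01131911, -0.00971168]), 'gripper_force': 0.0, 'opening': 1.0002795166326555}
```

View pics/scene0.png

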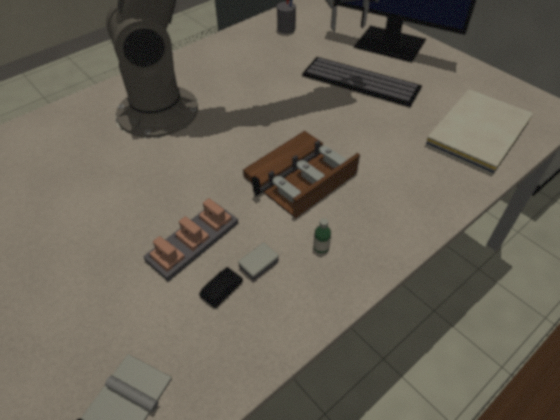

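View pics/top0.png

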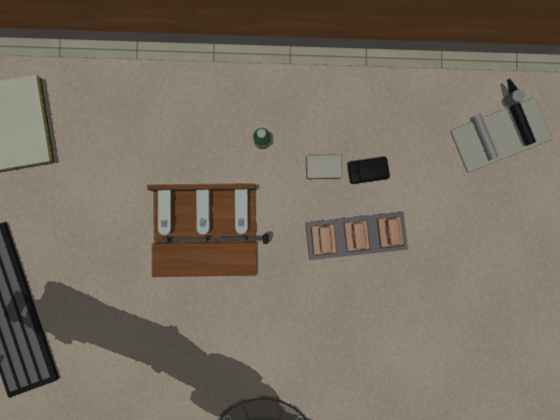

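The top view shows the stand at left (px 150–257, 184–277), its keeper handle at (266,239), and the mould at (305–407, 212–259) holding three castings. All of it lies nearly square to the world axes. I'll measure it now.

```bash
python3 - <<'E'
from h import *
im=cv2.imread("pics/top0.png"); 
c=cv2.resize(im[175:285,140:275],None,fx=5.8,fy=5.4,interpolation=cv2.INTER_CUBIC); cv2.imwrite("pics/standc.png",c)
hsv=cv2.cvtColor(im,cv2.COLOR_BGR2HSV)
for u,v in [(350,218),(311,250),(357,237),(200,258),(180,210),(330,280),(203,210)]: print((u,v),hsv[v,u])
c=cv2.resize(im[205:265,300:412],None,fx=6,fy=6,interpolation=cv2.INTER_CUBIC); cv2.imwrite("pics/mouldc.png",c)
E
```

```text
(350, 218) [ 0  8 91]
(311, 250) [ 0  8 95]
(357, 237) [ 15  75 149]
(200, 258) [ 13 157 104]
(180, 210) [ 13 157  99]
(330, 280) [ 17  42 141]
(203, 210) [ 75  13 156]
```

View pics/standc.png

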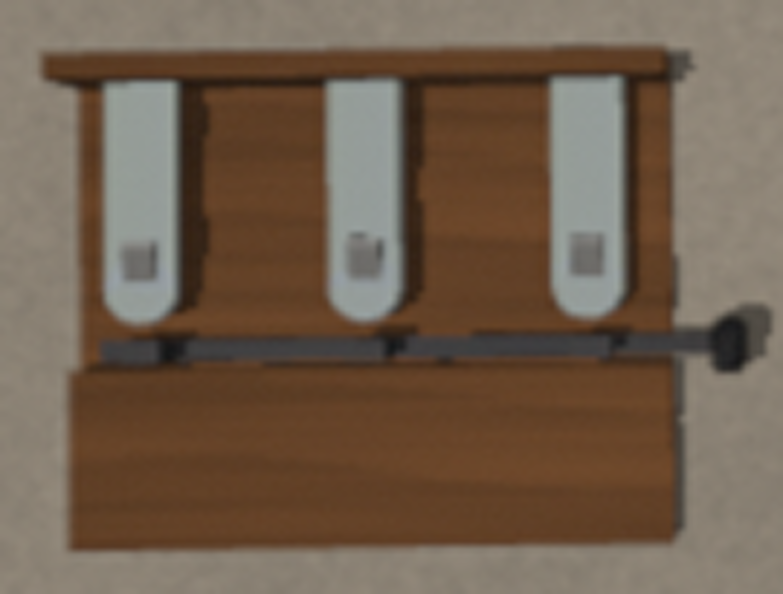

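View pics/mouldc.png

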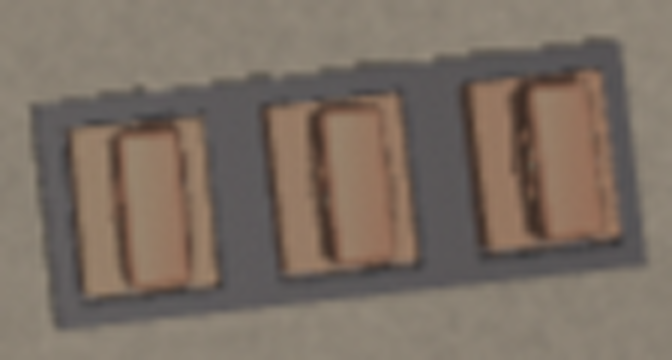

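Stand crop: ledge corners (70,372), (675,365), (675,541), (70,549); rail centres at columns 141/365/588, noses at rows about 325/322/319; handle about (730,340). Mould crop: corners (32,105), (618,40), (645,262), (58,328), with block tops about (155,208), (357,185) and (565,160).

```bash
python3 - <<'E'
from h import *
S=lambda p:(np.array(p,float)+.5)/[5.8,5.4]+[139.5,174.5]
M=lambda p:(np.array(p,float)+.5)/6+[299.5,204.5]
np.set_printoptions(precision=1,suppress=True)
m=ray("top",M([(32,105),(618,40),(645,262),(58,328)]),22); print("mould",m[:,:2],m.mean(0))
e=(m[0]-m[1]+m[3]-m[2]); print("yaw",np.degrees(np.arctan2(-e[0],e[1])),np.linalg.norm(e)/2)
l=ray("top",S([(70,372),(675,365),(675,541),(70,549)]),31.5); print("ledge",l[:,:2])
e=(l[0]-l[1]+l[3]-l[2]); print("yaw",np.degrees(np.arctan2(-e[0],e[1])),np.linalg.norm(e)/2)
r=ray("top",S([(141,325),(365,322),(588,319),(141,80),(365,78),(588,76)]),50); print("rails",r[:,:2])
e=r[0]-r[2]; print("yaw",np.degrees(np.arctan2(-e[0],e[1])))
d=ray("top",S([(730,340),(170,345),(395,343),(620,343)]),80); print("handle",d[0]); d=ray("top",S([(170,349),(395,347),(620,344)]),62);print(d)
# casting block tops z=75
print("tops",ray("top",M([(152,208),(357,185),(565,160)]),75)[:,:2])
E
```

```text
mould [[ 585.2  -93.3]
 [ 618.9 -341.6]
 [ 525.3 -354.3]
 [ 491.7 -106.3]] [ 555.3 -223.9   22. ]
yaw 7.730115507610506 250.39106679553737
ledge [[522.2 289. ]
 [531.7  29. ]
 [450.5  26.9]
 [440.9 286. ]]
yaw 2.1035262650451223 259.7224907915343
rails [[545.  255.5]
 [548.7 160.7]
 [552.3  66.1]
 [656.9 259.5]
 [660.3 164.3]
 [663.7  69.3]]
yaw 2.223242192793236
handle [544.8   5.3  80. ]
[[534.7 240.5  62. ]
 [537.9 146.2  62. ]
 [541.5  51.7  62. ]]
tops [[ 544.1 -139. ]
 [ 555.4 -222. ]
 [ 567.6 -306.5]]
```

```bash
cat >> h.py <<'E'
SO=np.array([599.2,162.2]); ST=np.radians(2.13)
def stand(x,y): c,s=np.cos(ST),np.sin(ST); return SO+[c*x-s*y,s*x+c*y]
def local(p): c,s=np.cos(ST),np.sin(ST); d=np.array(p[:2])-SO; return np.array([c*d[0]+s*d[1],-s*d[0]+c*d[1]])
def go(xyz,yaw=None):
    """twist (deg, about tool z) to bring tool y along world yaw, then shifts in the turned tool frame, mm"""
    s=env.get_state(); M=R.from_rotvec(s["tcp_rot"]).as_matrix(); ty=np.arctan2(-M[0,1],M[1,1])
    tw=0 if yaw is None else -((yaw-ty+np.pi/2)%np.pi-np.pi/2)
    M2=M@R.from_rotvec([0,0,tw]).as_matrix()
    print("tcp",s["tool_pos"].round(1),"yaw",np.degrees(ty).round(2),"tilt",np.degrees(np.arccos(-M[2,2])).round(2),"q7",s["q"][6].round(2),"twist rad",round(tw,4),"shift",(M2.T@(np.array(xyz)-s["tool_pos"])).round(1),"t",s["t"],"F",s["wrist_force"].round(1))
E
python3 - <<'E'
from h import *
print(stand(-63,-153)); go([543,6,205],ST)
E
```

```text
[541.93007205   6.96419436]
tcp [301.8 603.3 204.8] yaw -26.57 tilt 0.07 q7 -0.07 twist rad -0.501 shift [-2.188e+02 -6.059e+02  4.000e-01] t 0.1 F [-0.4  0.1  0.7]
```

Call:
{"fn": "move_arm", "kwargs": {
  "steps": [0, 0, 0, -0.1, 0, 0, 0, -0.1, 0, 0, 0, -0.1, 0, 0, 0, -0.1, 0, 0, 0, -0.1, -0.011, -0.03, 0, 0, -0.011, -0.03, 0, 0, -0.011, -0.03, 0, 0, -0.011, -0.03, 0, 0, -0.011, -0.03, 0, 0, -0.011, -0.03, 0, 0, -0.011, -0.03, 0, 0],
  "jaw": 0.4
}}

```text
t: 1.1
tool_pos: [386.7, 394.9, 205.3]
tcp_rot: [0.057, -3.141, 0.0]
wrist_force: [0.2, 0.7, -0.5]
opening: 0.302
gripper_force: 0.0
```

Call:
{"fn": "move_arm", "kwargs": {
  "steps": [-0.011, -0.03, 0, 0, -0.011, -0.03, 0, 0, -0.011, -0.03, 0, 0, -0.011, -0.03, 0, 0, -0.011, -0.03, 0, 0, -0.011, -0.03, 0, 0, -0.011, -0.03, 0, 0, -0.011, -0.03, 0, 0, -0.011, -0.03, 0, 0, -0.011, -0.03, 0, 0, -0.011, -0.03, 0, 0, -0.011, -0.03, 0, 0]
}}

```text
t: 2.1
tool_pos: [531.6, 40.0, 205.4]
tcp_rot: [0.057, -3.141, 0.0]
wrist_force: [1.3, -0.1, -0.5]
opening: 0.297
gripper_force: 0.0
```

```bash
python3 - <<'E'
from h import *
go([543,6,50],ST); print(env.camera_params("wrist"))
snap("wrist","w1.png")
E
```

```text
tcp [531.6  40.  205.4] yaw 2.07 tilt 0.01 q7 1.48 twist rad -0.001 shift [-10.1 -34.4 155.4] t 2.1 F [ 1.3 -0.1 -0.5]
{'intrinsics': array([[296.42515285,   0.        , 279.05694984],
       [  0.        , 296.42515285, 207.19798911],
       [  0.        ,   0.        ,   1.        ]]), 'origin': array([461.90812712,  37.71753085, 384.42569017]), 'attitude': array([2.05697376, 2.13145137, 0.26042639])}
```

View pics/w1.png

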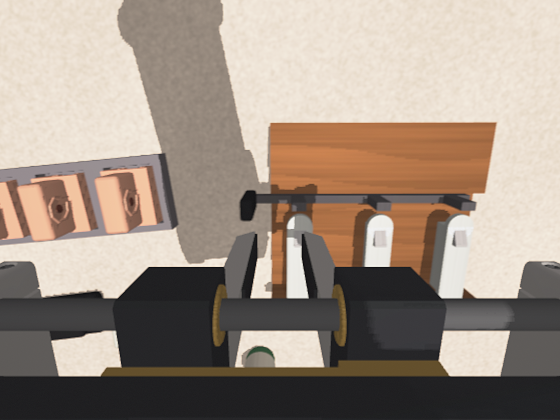

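The wrist view shows the handle at about (249,205), the keeper's teeth in front of the rail noses (bar shut), and the nose tips at about (380,216) and (460,216).

```bash
python3 - <<'E'
from h import *
np.set_printoptions(precision=1,suppress=True)
print(ray("wrist",[(250,205),(244,205)],80)); r=ray("wrist",[(299,214),(380,216),(460,216)],50); print(r,[local(p) for p in r])
l=ray("wrist",[(271,123),(495,123),(485,193)],31.5); print([local(p) for p in l])
im=cv2.imread("pics/w1.png"); cv2.imwrite("pics/w1c.png",cv2.resize(im[110:270,230:500],None,fx=2.9,fy=2.9,interpolation=cv2.INTER_CUBIC))
E
```

```text
[[537.7   3.3  80. ]
 [537.9  -3.   80. ]]
[[554.1  57.8  50. ]
 [553.6 152.8  50. ]
 [550.8 246.3  50. ]] [array([ -48.9, -102.6]), array([-45.9,  -7.7]), array([-45.3,  85.8])]
[array([-152.2, -134.5]), array([-150.4,  122. ]), array([-68.8, 123.7])]
```

View pics/w1c.png

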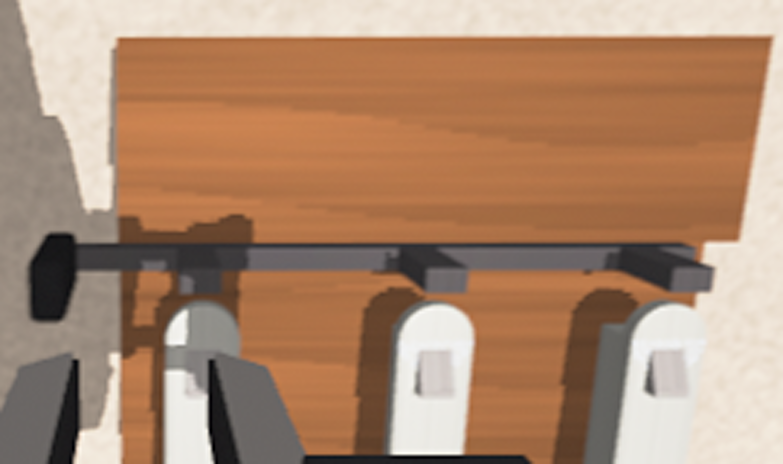

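```bash
python3 - <<'E'
from h import *
np.set_printoptions(precision=1,suppress=True)
go([543,6,50],ST); p=env.camera_params("wrist"); print(p["origin"],p["attitude"])
im=snap("wrist","w2.png"); d=cv2.absdiff(im[:,:,::-1],cv2.imread("pics/w1.png")); print(d.mean())
R3=R.from_rotvec(p["attitude"]).as_matrix(); print(R3)
r=ray("wrist",[(436/2.9+230,305/2.9+110),(668/2.9+230,306/2.9+110)],50,p); print(r,[local(x) for x in r])
E
```

```text
tcp [533.4  33.9 205.6] yaw 1.77 tilt 0.13 q7 1.48 twist rad -0.0062 shift [ -8.5 -27.9 155.7] t 2.15 F [-1.5 -7.2 -0.4]
[463.5  32.3 384.5] [2.1 2.1 0.3]
7.871125283446712
[[-0.   1.   0.2]
 [ 1.   0.   0. ]
 [-0.   0.2 -1. ]]
[[552.6 153.   50. ]
 [550.2 246.6  50. ]] [array([-46.9,  -7.4]), array([-45.9,  86.2])]
```

Call:
{"fn": "move_arm", "kwargs": {
  "steps": [-0.0035, -0.0135, 0, -0.005, -0.0035, -0.0135, 0, 0, 0, 0, 0.02, 0, 0, 0, 0.02, 0, 0, 0, 0.02, 0, 0, 0, 0.02, 0, 0, 0, 0.02, 0, 0, 0, 0.01, 0, 0, 0, 0, 0, 0, 0, 0, 0]
}}

```text
t: 3.03
tool_pos: [539.3, 15.0, 95.6]
tcp_rot: [0.065, -3.14, 0.0]
wrist_force: [-0.3, -0.4, 0.8]
opening: 0.3
gripper_force: 0.0
```

```bash
python3 - <<'E'
from h import *
go([541.5,7,50],ST)
p=env.camera_params("wrist"); im=snap("wrist","w3.png")
cv2.imwrite("pics/p.txt.png",im)
print(repr(p["origin"]),repr(p["attitude"]))
E
```

```text
tcp [539.3  15.   95.6] yaw 2.36 tilt 0.05 q7 1.59 twist rad 0.0041 shift [-1.9 -8.  45.6] t 3.0333 F [-0.3 -0.4  0.8]
array([469.77987199,  12.37244261, 274.63492848]) array([2.05212845, 2.13716357, 0.26026039])
```

View pics/w3.png

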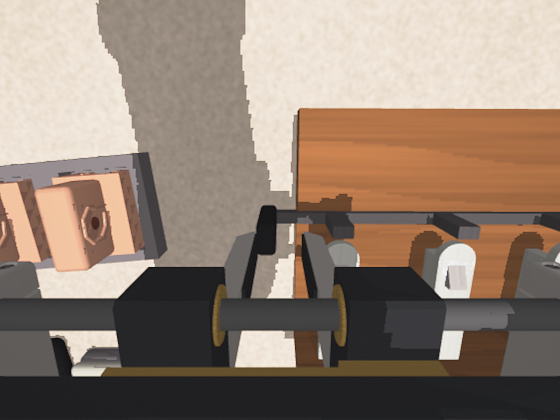

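Wrist view: handle top centred at about (267,236), finger tips near (250,236) and (307,236), mid rail nose tip at (457,244).

```bash
python3 - <<'E'
from h import *
np.set_printoptions(precision=1,suppress=True)
p=dict(env.camera_params("wrist")); p["origin"]=np.array([469.78,12.37,274.63]); p["attitude"]=np.array([2.05212845, 2.13716357, 0.26026039])
print(ray("wrist",[(267,236)],80,p)); r=ray("wrist",[(457,243)],50,p); print(r,local(r[0]))
go([541.5,6,50],ST)
E
```

```text
[[538.7   6.9  80. ]]
[[549.1 159.   50. ]] [-50.2  -1.4]
tcp [539.9  15.   96.2] yaw 2.36 tilt 0.03 q7 1.59 twist rad 0.004 shift [-1.3 -9.  46.2] t 3.0833 F [0.2 0.2 0.5]
```

Call:
{"fn": "move_arm", "kwargs": {
  "steps": [-0.001, -0.004, 0, 0.004, 0, -0.004, 0, 0, 0, 0, 0.006, 0, 0, 0, 0.008, 0, 0, 0, 0.008, 0, 0, 0, 0.008, 0, 0, 0, 0.008, 0, 0, 0, 0.006, 0, 0, 0, 0, 0, 0, 0, 0, 0]
}}

```text
t: 3.92
tool_pos: [540.5, 6.9, 51.0]
tcp_rot: [0.058, -3.14, 0.0]
wrist_force: [-0.2, 0.1, 0.1]
opening: 0.301
gripper_force: 0.0
```

Call:
{"fn": "move_arm", "kwargs": {
  "steps": [0, 0, 0, 0, 0, 0, 0, 0, 0, 0, 0, 0, 0, 0, 0, 0, 0, 0, 0, 0],
  "jaw": 1
}}

```text
t: 4.33
tool_pos: [541.0, 6.8, 51.8]
tcp_rot: [-0.058, 3.14, 0.0]
wrist_force: [0.1, -0.7, 2.7]
opening: 0.146
gripper_force: 30.0
```

Call:
{"fn": "move_arm", "kwargs": {
  "steps": [0, -0.004, 0, 0, 0, -0.005, 0, 0, 0, -0.005, 0, 0, 0, -0.005, 0, 0, 0, -0.005, 0, 0, 0, -0.005, 0, 0, 0, -0.005, 0, 0, 0, -0.005, 0, 0, 0, -0.005, 0, 0, 0, -0.003, 0, 0, 0, 0, 0, 0, 0, 0, 0, 0]
}}

```text
t: 5.33
tool_pos: [542.8, -40.1, 51.8]
tcp_rot: [-0.058, 3.14, 0.001]
wrist_force: [-0.5, 2.8, 6.5]
opening: 0.148
gripper_force: 30.0
```

Call:
{"fn": "move_arm", "kwargs": {
  "steps": [0, -0.001, 0, 0, 0, -0.001, 0, 0, 0, -0.001, 0, 0, 0, 0, 0, 0, 0, 0, 0, 0]
}}

```text
t: 5.75
tool_pos: [542.8, -40.2, 51.7]
tcp_rot: [-0.062, 3.141, 0.005]
wrist_force: [-0.9, 18.7, 8.0]
opening: 0.148
gripper_force: 30.0
```

Call:
{"fn": "move_arm", "kwargs": {
  "steps": [0, 0.002, 0, 0, 0, 0, 0, 0, 0, 0, 0, 0],
  "jaw": 0.4
}}

```text
t: 6.0
tool_pos: [542.4, -41.5, 51.4]
tcp_rot: [0.058, -3.141, 0.001]
wrist_force: [0.3, -0.2, -0.3]
opening: 0.291
gripper_force: 0.0
```

Call:
{"fn": "move_arm", "kwargs": {
  "steps": [0, 0, -0.01, 0, 0, 0, -0.02, 0, 0, 0, -0.03, 0, 0, 0, -0.03, 0, 0, 0, -0.03, 0, 0, 0, -0.03, 0.05, 0, -0.03, 0, 0.05, 0, -0.03, 0, 0, 0, -0.03, 0, 0, 0, -0.01, 0, 0, 0, 0, 0, 0, 0, 0, 0, 0],
  "jaw": 0
}}

```text
t: 7.0
tool_pos: [537.6, -141.2, 201.8]
tcp_rot: [-0.101, -3.14, -0.0]
wrist_force: [-0.7, 0.6, -0.8]
opening: 0.501
gripper_force: 0.0
```

```bash
python3 - <<'E'
from h import *
go([544,-139,120],np.radians(7.7)); p=env.camera_params("wrist"); snap("wrist","w4.png"); print(repr(p)); snap("top","t4.png")
E
```

```text
tcp [ 537.6 -141.2  201.8] yaw -3.68 tilt 0.0 q7 1.76 twist rad -0.1987 shift [-6.6  1.3 81.8] t 7.0 F [-0.7  0.6 -0.8]
{'intrinsics': array([[296.42515285,   0.        , 279.05694984],
       [  0.        , 296.42515285, 207.19798911],
       [  0.        ,   0.        ,   1.        ]]), 'origin': array([ 467.96252589, -136.48670775,  380.81038992]), 'attitude': array([2.15597778, 2.02024413, 0.24706825])}
```

View pics/w4.png

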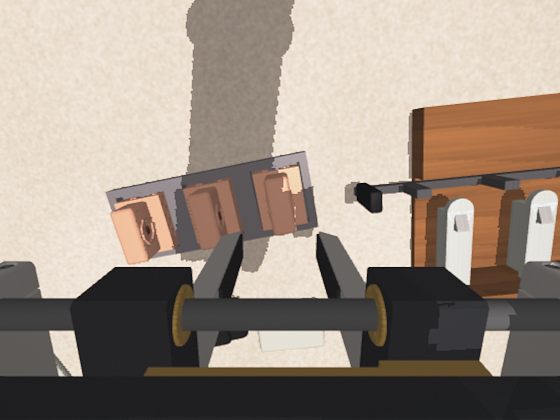

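Keeper is fully open, with its teeth between the rails (px 415, 505, 570). The nearest block top is around (278,208), which agrees with the top view.

Call:
{"fn": "move_arm", "kwargs": {
  "steps": [0, 0, 0, -0.1, 0, 0, 0, -0.1, -0.0065, 0.002, 0.02, 0, 0, 0, 0.03, 0, 0, 0, 0.03, 0, 0, 0, 0, 0, 0, 0, 0, 0]
}}

```text
t: 7.68
tool_pos: [543.3, -137.0, 121.0]
tcp_rot: [0.217, -3.131, -0.001]
wrist_force: [-0.6, -0.3, 0.1]
opening: 0.495
gripper_force: 0.0
```

```bash
python3 - <<'E'
from h import *
go([544,-139.5,40],np.radians(7.7))
E
```

```text
tcp [ 543.3 -137.   121. ] yaw 7.93 tilt 0.17 q7 1.98 twist rad 0.004 shift [-0.6 -2.6 81. ] t 7.6833 F [-0.6 -0.3  0.1]
```

Call:
{"fn": "move_arm", "kwargs": {
  "steps": [-0.0005, -0.0025, 0.006, 0.004, 0, 0, 0.015, 0, 0, 0, 0.015, 0, 0, 0, 0.015, 0, 0, 0, 0.015, 0, 0, 0, 0.01, 0, 0, 0, 0.005, 0, 0, 0, 0, 0, 0, 0, 0, 0]
}}

```text
t: 8.43
tool_pos: [545.3, -140.6, 41.2]
tcp_rot: [-0.209, 3.134, -0.0]
wrist_force: [-0.1, -0.4, 0.3]
opening: 0.503
gripper_force: 0.0
```

Call:
{"fn": "move_arm", "kwargs": {
  "steps": [0, 0, 0, 0, 0, 0, 0, 0, 0, 0, 0, 0, 0, 0, 0, 0, 0, 0, 0, 0, 0, 0, 0, 0],
  "jaw": 1
}}

```text
t: 8.93
tool_pos: [545.1, -140.5, 40.9]
tcp_rot: [-0.209, 3.134, -0.0]
wrist_force: [-2.1, 1.0, 4.9]
opening: 0.271
gripper_force: 29.9
```

Call:
{"fn": "move_arm", "kwargs": {
  "steps": [0, 0, -0.005, 0, 0, 0, -0.01, 0, 0, 0, -0.015, 0, 0, 0, -0.02, 0, 0, 0, -0.03, 0, 0, 0, -0.03, 0, 0, 0, 0, 0.05, 0, 0, 0, 0.05, 0, 0, 0, 0, 0, 0, 0, 0]
}}

```text
t: 9.77
tool_pos: [544.6, -140.4, 150.9]
tcp_rot: [-0.054, 3.141, -0.0]
wrist_force: [-0.3, 0.4, -2.2]
opening: 0.276
gripper_force: 29.9
```

```bash
python3 - <<'E'
from h import *
print(stand(-114,95),stand(-114,0),stand(-114,-95))
go([*stand(-114,95),150],ST)
E
```

```text
[481.74790567 252.89732928] [485.278766   157.96296761] [488.80962632  63.02860594]
tcp [ 544.6 -140.4  150.9] yaw 1.99 tilt 0.01 q7 1.88 twist rad -0.0025 shift [ 48.2 395.4   0.9] t 9.7667 F [-0.3  0.4 -2.2]
```

Call:
{"fn": "move_arm", "kwargs": {
  "steps": [0.001, 0.01, 0, -0.002, 0.002, 0.02, 0, 0, 0.003, 0.025, 0, 0, 0.003, 0.025, 0, 0, 0.003, 0.025, 0, 0, 0.003, 0.025, 0, 0, 0.003, 0.025, 0, 0, 0.003, 0.025, 0, 0, 0.003, 0.025, 0, 0, 0.003, 0.025, 0, 0, 0.003, 0.025, 0, 0, 0.003, 0.025, 0, 0]
}}

```text
t: 10.77
tool_pos: [501.0, 139.9, 150.3]
tcp_rot: [0.058, -3.14, 0.0]
wrist_force: [1.1, 0.1, -2.3]
opening: 0.274
gripper_force: 29.9
```

Call:
{"fn": "move_arm", "kwargs": {
  "steps": [0.003, 0.025, 0, 0, 0.003, 0.025, 0, 0, 0.003, 0.025, 0, 0, 0.003, 0.02, 0, 0, 0.003, 0.015, 0, 0, 0, 0.005, 0.01, 0, 0, 0, 0.02, 0, 0, 0, 0.02, 0, 0, 0, 0, 0, 0, 0, 0, 0]
}}

```text
t: 11.6
tool_pos: [482.2, 251.7, 99.5]
tcp_rot: [0.055, -3.139, 0.003]
wrist_force: [-0.0, -0.1, -1.5]
opening: 0.272
gripper_force: 30.0
```

```bash
python3 - <<'E'
from h import *
go([*stand(-114,95),68],ST);p=env.camera_params("wrist"); snap("wrist","w5.png"); print(repr(p["origin"]),repr(p["attitude"]))
E
```

```text
tcp [482.2 251.7  99.5] yaw 2.02 tilt 0.16 q7 1.08 twist rad -0.0019 shift [ 0.3  1.3 31.5] t 11.6 F [-0.  -0.1 -1.5]
array([412.83742273, 249.82429109, 278.67273593]) array([2.05802309, 2.13099484, 0.25627289])
```

View pics/w5.png

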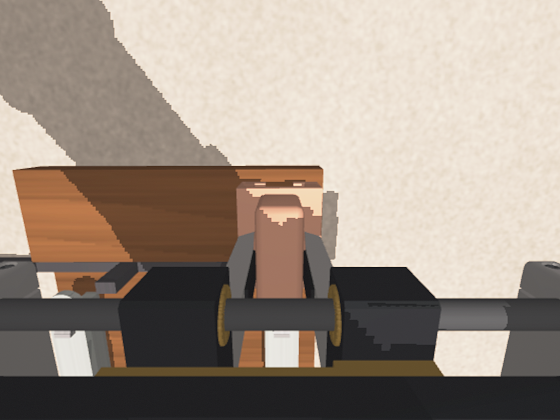

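The casting is held over the ledge at (280,230), and rail 2 shows below it with its centre at about (282,348).

```bash
python3 - <<'E'
from h import *
p=dict(env.camera_params("wrist")); p["origin"]=np.array([412.84,249.82,278.67]); p["attitude"]=np.array([2.05802309,2.13099484,0.25627289])
im=cv2.imread("pics/w5.png")
for v in(335,345,355):
    row=im[v,240:330].astype(int); m=np.where((row.min(1)>120)&(row.max(1)-row.min(1)<40))[0]+240
    print(v,m.min(),m.max(),local(ray("wrist",[(m.min(),v),(m.max(),v)],50,p).mean(0)).round(1) )
    
E
```

```text
335 265 298 [-9.9 95.9]
345 265 316 [  0.4 104. ]
355 265 318 [ 10.9 104.9]
```

Call:
{"fn": "move_arm", "kwargs": {
  "steps": [0, 0.0015, 0.01, -0.002, 0, 0, 0.01, 0, 0, 0, 0.008, 0, 0, 0, 0.003, 0, 0, 0, 0, 0, -0.006, 0, 0, 0, -0.006, 0, 0, 0, -0.006, 0, 0, 0, -0.006, 0, 0, 0, 0, 0, 0, 0, 0, 0, 0, 0]
}}

```text
t: 12.57
tool_pos: [507.3, 254.9, 69.5]
tcp_rot: [-0.058, 3.141, -0.0]
wrist_force: [-0.1, -0.0, -1.8]
opening: 0.275
gripper_force: 30.0
```

```bash
python3 - <<'E'
from h import *
go([*stand(26,95),68],ST)
E
```

```text
tcp [507.3 254.9  69.5] yaw 2.1 tilt 0.01 q7 1.12 twist rad -0.0006 shift [-114.4   -1.1    1.5] t 12.5667 F [-0.1 -0.  -1.8]
```

Call:
{"fn": "move_arm", "kwargs": {
  "steps": [-0.004, -0.001, 0.001, 0, -0.006, 0, 0, 0, -0.006, 0, 0, 0, -0.006, 0, 0, 0, -0.006, 0, 0, 0, -0.006, 0, 0, 0, -0.006, 0, 0, 0, -0.006, 0, 0, 0, -0.006, 0, 0, 0, 0, 0, 0, 0]
}}

```text
t: 13.4
tool_pos: [560.4, 256.0, 68.6]
tcp_rot: [-0.058, 3.14, 0.0]
wrist_force: [1.2, 0.1, 0.7]
opening: 0.27
gripper_force: 30.0
```

Call:
{"fn": "move_arm", "kwargs": {
  "steps": [-0.004, 0, 0, 0, -0.004, 0, 0, 0, -0.004, 0, 0, 0, -0.004, 0, 0, 0, -0.004, 0, 0, 0, -0.004, 0, 0, 0, -0.004, 0, 0, 0, -0.004, 0, 0, 0, -0.004, 0, 0, 0, 0, 0, 0, 0]
}}

```text
t: 14.23
tool_pos: [595.8, 257.2, 68.5]
tcp_rot: [-0.058, 3.14, 0.0]
wrist_force: [1.4, 0.1, 1.0]
opening: 0.273
gripper_force: 30.0
```

```bash
python3 - <<'E'
from h import *
go([*stand(26,95),68],ST)
E
```

```text
tcp [595.8 257.2  68.5] yaw 2.11 tilt 0.04 q7 1.2 twist rad -0.0003 shift [-25.8  -0.1   0.5] t 14.2333 F [1.4 0.1 1. ]
```

Call:
{"fn": "move_arm", "kwargs": {
  "steps": [-0.004, 0, 0, 0, -0.004, 0, 0, 0, -0.004, 0, 0, 0, -0.004, 0, 0, 0, -0.003, 0, 0, 0, -0.003, 0, 0, 0, -0.002, 0, 0, 0, -0.002, 0, 0, 0, -0.001, 0, 0, 0, 0, 0, 0, 0, 0, 0, 0, 0]
}}

```text
t: 15.15
tool_pos: [621.6, 258.2, 68.2]
tcp_rot: [0.058, -3.141, 0.0]
wrist_force: [-0.9, 0.1, -2.9]
opening: 0.275
gripper_force: 30.0
```

Call:
{"fn": "move_arm", "kwargs": {
  "steps": [-0.001, 0, 0, 0, -0.001, 0, 0, 0, -0.001, 0, 0, 0, 0, 0, 0, 0, 0, 0, 0, 0]
}}

```text
t: 15.57
tool_pos: [622.3, 258.3, 68.0]
tcp_rot: [0.059, -3.136, 0.001]
wrist_force: [-14.6, -1.8, 5.5]
opening: 0.274
gripper_force: 30.0
```

Call:
{"fn": "move_arm", "kwargs": {
  "steps": [0.001, 0, 0, 0, 0, 0, 0, 0, 0, 0, 0, 0],
  "jaw": 0.1
}}

```text
t: 15.82
tool_pos: [624.4, 258.5, 68.8]
tcp_rot: [-0.058, 3.14, 0.001]
wrist_force: [0.3, 0.2, 0.3]
opening: 0.439
gripper_force: 0.0
```

Call:
{"fn": "move_arm", "kwargs": {
  "steps": [0, 0, -0.01, 0, 0, 0, -0.02, 0, 0, 0, -0.02, 0, 0, 0, -0.02, 0, 0, 0, -0.02, 0, 0.025, 0, -0.02, 0, 0.025, 0, -0.02, 0, 0.025, 0, -0.02, 0, 0.025, 0, 0, 0, 0, 0, 0, 0, 0, 0, 0, 0]
}}

```text
t: 16.73
tool_pos: [523.6, 255.0, 220.0]
tcp_rot: [-0.06, 3.139, 0.002]
wrist_force: [1.2, 0.5, -0.6]
opening: 0.451
gripper_force: 0.0
```

```bash
python3 - <<'E'
from h import *
go([555.4,-223.5,150],np.radians(7.7));snap("top","t6.png");im=snap("wrist","w6.png")
cv2.imwrite("pics/w6c.png",np.hstack([cv2.imread("pics/w6.png")[60:400,60:460],cv2.resize(cv2.imread("pics/t6.png")[170:290,140:281],(400,340),interpolation=cv2.INTER_CUBIC)]))
E
```

```text
tcp [523.6 255.  220. ] yaw 2.18 tilt 0.13 q7 1.1 twist rad -0.0964 shift [  32.7 -478.5   69.4] t 16.7333 F [ 1.2  0.5 -0.6]
```

View pics/w6c.png

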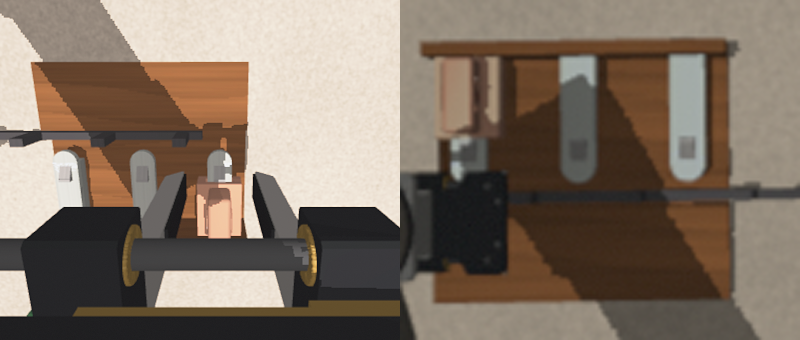

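Casting 1 sits flush against the back board with the latch up behind it (crop px 218,160). Before fetching the next one, I'll check whether anything has been knocked.

```bash
cat >> h.py <<'E'
def peach(im):
    h=cv2.cvtColor(im,cv2.COLOR_RGB2HSV); m=cv2.inRange(h,(3,95,60),(14,200,255))
    m[:205]=0; m[:,:290]=0
    n,_,st,c=cv2.connectedComponentsWithStats(cv2.morphologyEx(m,cv2.MORPH_CLOSE,np.ones((3,3))))
    return [(st[i][4],c[i].round(1)) for i in range(1,n) if st[i][4]>40]
E
python3 - <<'E'
from h import *
for f in("top0","t4","t6"): print(f,peach(cv2.imread(f"pics/{f}.png")[:,:,::-1]))
go([555.4,-223.2,150],np.radians(7.7))
E
```

```text
top0 [(np.int32(229), array([393.3, 231.7])), (np.int32(140), array([358.4, 236.1])), (np.int32(97), array([325. , 238.4]))]
t4 []
t6 [(np.int32(221), array([393.2, 231.7])), (np.int32(132), array([358.2, 235.8]))]
tcp [524.6 254.6 219. ] yaw 2.11 tilt 0.06 q7 1.1 twist rad -0.0975 shift [  33.6 -477.6   68.9] t 16.8333 F [-0.4  0.1 -0.6]
```

Call:
{"fn": "move_arm", "kwargs": {
  "steps": [0, 0, 0, -0.05, 0, 0, 0, -0.05, 0.001, -0.02, 0, 0, 0.002, -0.03, 0, 0, 0.002, -0.03, 0, 0, 0.002, -0.03, 0, 0, 0.002, -0.03, 0, 0, 0.002, -0.03, 0, 0, 0.002, -0.03, 0, 0, 0.002, -0.03, 0, 0, 0.002, -0.03, 0, 0, 0.002, -0.03, 0, 0],
  "jaw": 0
}}

```text
t: 17.83
tool_pos: [545.3, -37.4, 218.3]
tcp_rot: [0.214, -3.134, 0.001]
wrist_force: [0.5, 0.2, -0.5]
opening: 0.502
gripper_force: 0.0
```

Call:
{"fn": "move_arm", "kwargs": {
  "steps": [0.002, -0.03, 0, 0, 0.002, -0.03, 0, 0, 0.002, -0.03, 0, 0, 0.002, -0.03, 0, 0, 0.002, -0.03, 0, 0, 0.002, -0.02, 0.01, 0, 0.002, -0.01, 0.02, 0, 0, 0, 0.03, 0, 0, 0, 0.03, 0, 0, 0, 0, 0, 0, 0, 0, 0]
}}

```text
t: 18.75
tool_pos: [554.9, -216.0, 127.6]
tcp_rot: [0.214, -3.131, -0.0]
wrist_force: [0.6, -1.3, 1.2]
opening: 0.501
gripper_force: 0.0
```

```bash
python3 - <<'E'
from h import *
go([555.4,-223.2,41],np.radians(7.7)); snap("wrist","w7.png")
E
```

```text
tcp [ 554.9 -216.   127.6] yaw 7.82 tilt 0.19 q7 2.15 twist rad 0.002 shift [ 0.2 -7.2 86.6] t 18.75 F [ 0.6 -1.3  1.2]
```

View pics/w7.png

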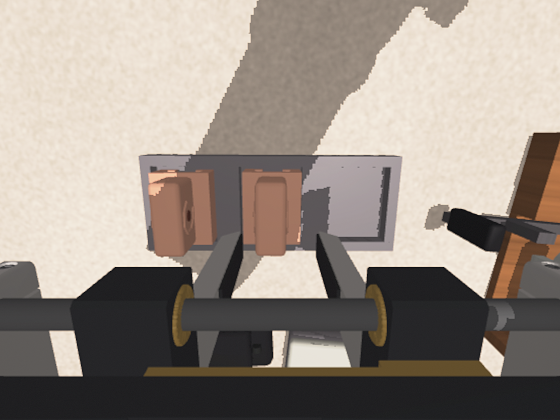

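The wrist view shows the next casting's block at (271,215), slightly left of the finger midline, as computed. The jaw will close around it after a shift of about −7 mm in y.

Call:
{"fn": "move_arm", "kwargs": {
  "steps": [0, -0.0035, 0, 0.002, 0, -0.0035, 0, 0, 0, 0, 0.012, 0, 0, 0, 0.015, 0, 0, 0, 0.015, 0, 0, 0, 0.015, 0, 0, 0, 0.015, 0, 0, 0, 0.01, 0, 0, 0, 0.005, 0, 0, 0, 0, 0, 0, 0, 0, 0]
}}

```text
t: 19.72
tool_pos: [556.6, -222.6, 41.8]
tcp_rot: [-0.212, 3.134, -0.0]
wrist_force: [0.3, -0.2, 0.8]
opening: 0.5
gripper_force: 0.0
```

Call:
{"fn": "move_arm", "kwargs": {
  "steps": [0, 0, 0, 0, 0, 0, 0, 0, 0, 0, 0, 0, 0, 0, 0, 0, 0, 0, 0, 0, 0, 0, 0, 0],
  "jaw": 1
}}

```text
t: 20.22
tool_pos: [556.7, -222.5, 42.0]
tcp_rot: [-0.212, 3.134, -0.0]
wrist_force: [-1.5, 1.0, 6.3]
opening: 0.275
gripper_force: 30.0
```

Call:
{"fn": "move_arm", "kwargs": {
  "steps": [0, 0, -0.005, 0, 0, 0, -0.01, 0, 0, 0, -0.015, 0, 0, 0, -0.02, 0, 0, 0, -0.03, 0, 0, 0, -0.03, 0, 0, 0, 0, 0.05, 0, 0, 0, 0.05, 0, 0, 0, 0, 0, 0, 0, 0]
}}

```text
t: 21.05
tool_pos: [556.3, -222.2, 151.9]
tcp_rot: [0.058, -3.141, 0.0]
wrist_force: [-0.1, 1.2, -2.3]
opening: 0.274
gripper_force: 30.0
```

```bash
python3 - <<'E'
from h import *
go([*stand(-114,0),151],ST)
E
```

```text
tcp [ 556.3 -222.2  151.9] yaw 2.11 tilt 0.0 q7 2.06 twist rad -0.0004 shift [ 56.8 382.6   0.9] t 21.05 F [-0.1  1.2 -2.3]
```

Call:
{"fn": "move_arm", "kwargs": {
  "steps": [0.002, 0.01, 0, 0, 0.003, 0.02, 0, 0, 0.0035, 0.025, 0, 0, 0.0035, 0.025, 0, 0, 0.0035, 0.025, 0, 0, 0.0035, 0.025, 0, 0, 0.0035, 0.025, 0, 0, 0.0035, 0.025, 0, 0, 0.0035, 0.025, 0, 0, 0.0035, 0.025, 0, 0, 0.0035, 0.025, 0, 0, 0.0035, 0.025, 0, 0]
}}

```text
t: 22.05
tool_pos: [505.6, 57.6, 151.4]
tcp_rot: [0.058, -3.141, 0.0]
wrist_force: [0.4, -0.3, -2.4]
opening: 0.276
gripper_force: 30.0
```

Call:
{"fn": "move_arm", "kwargs": {
  "steps": [0.0035, 0.025, 0, 0, 0.0035, 0.025, 0, 0, 0.0035, 0.025, 0, 0, 0.003, 0.015, 0, 0, 0.003, 0.01, 0, 0, 0, 0.002, 0.01, 0, 0, 0, 0.02, 0, 0, 0, 0.02, 0, 0, 0, 0, 0, 0, 0, 0, 0]
}}

```text
t: 22.88
tool_pos: [485.9, 156.1, 100.6]
tcp_rot: [0.054, -3.139, 0.003]
wrist_force: [-0.1, 0.4, -1.4]
opening: 0.274
gripper_force: 30.0
```

```bash
python3 - <<'E'
from h import *
go([*stand(-114,0),69],ST);p=env.camera_params("wrist"); im=snap("wrist","w8.png")[:,:,::-1]
for v in(335,345,355):
    row=im[v,240:330].astype(int); m=np.where((row.min(1)>60)&(row.max(1)-row.min(1)<30))[0]+240
    print(v,m.min(),m.max(),len(m),local(ray("wrist",[(m.min(),v),(m.max(),v)],50,p).mean(0)).round(1) )
E
```

```text
tcp [485.9 156.1 100.6] yaw 1.97 tilt 0.16 q7 1.27 twist rad -0.0029 shift [ 0.4  2.  31.6] t 22.8833 F [-0.1  0.4 -1.4]
335 240 326 48 [-9.   1.4]
345 240 326 45 [1.4 1.4]
355 266 325 40 [12.  12.8]
```

Call:
{"fn": "move_arm", "kwargs": {
  "steps": [0, 0.001, 0.01, -0.002, 0, 0, 0.01, 0, 0, 0, 0.008, 0, 0, 0, 0.003, 0, 0, 0, 0, 0, -0.006, 0, 0, 0, -0.006, 0, 0, 0, -0.006, 0, 0, 0, -0.006, 0, 0, 0, 0, 0, 0, 0, 0, 0, 0, 0]
}}

```text
t: 23.85
tool_pos: [510.8, 159.2, 70.5]
tcp_rot: [-0.058, 3.141, -0.0]
wrist_force: [0.0, 0.1, -2.9]
opening: 0.272
gripper_force: 30.0
```

```bash
python3 - <<'E'
from h import *
go([*stand(26,0),69],ST)
E
```

```text
tcp [510.8 159.2  70.5] yaw 2.11 tilt 0.01 q7 1.31 twist rad -0.0004 shift [-114.4   -0.2    1.5] t 23.85 F [ 0.   0.1 -2.9]
```

Call:
{"fn": "move_arm", "kwargs": {
  "steps": [-0.004, 0, 0.001, 0, -0.006, 0, 0.0005, 0, -0.006, 0, 0, 0, -0.006, 0, 0, 0, -0.006, 0, 0, 0, -0.006, 0, 0, 0, -0.006, 0, 0, 0, -0.006, 0, 0, 0, -0.006, 0, 0, 0, 0, 0, 0, 0]
}}

```text
t: 24.68
tool_pos: [564.0, 161.3, 69.2]
tcp_rot: [-0.058, 3.14, 0.0]
wrist_force: [0.2, 0.3, -0.7]
opening: 0.271
gripper_force: 30.0
```

Call:
{"fn": "move_arm", "kwargs": {
  "steps": [-0.004, 0, 0, 0, -0.004, 0, 0, 0, -0.004, 0, 0, 0, -0.004, 0, 0, 0, -0.004, 0, 0, 0, -0.004, 0, 0, 0, -0.004, 0, 0, 0, -0.004, 0, 0, 0, -0.004, 0, 0, 0, 0, 0, 0, 0]
}}

```text
t: 25.52
tool_pos: [599.4, 162.5, 69.0]
tcp_rot: [-0.058, 3.14, -0.0]
wrist_force: [-0.2, -0.7, -0.3]
opening: 0.273
gripper_force: 30.0
```

Call:
{"fn": "move_arm", "kwargs": {
  "steps": [-0.004, 0, 0, 0, -0.004, 0, 0, 0, -0.004, 0, 0, 0, -0.004, 0, 0, 0, -0.003, 0, 0, 0, -0.003, 0, 0, 0, -0.002, 0, 0, 0, -0.002, 0, 0, 0, -0.001, 0, 0, 0, 0, 0, 0, 0, 0, 0, 0, 0]
}}

```text
t: 26.43
tool_pos: [625.4, 163.5, 68.9]
tcp_rot: [0.058, -3.141, 0.0]
wrist_force: [-0.0, -0.1, -2.4]
opening: 0.271
gripper_force: 30.0
```

Call:
{"fn": "move_arm", "kwargs": {
  "steps": [-0.001, 0, 0, 0, -0.001, 0, 0, 0, -0.001, 0, 0, 0, 0, 0, 0, 0, 0, 0, 0, 0]
}}

```text
t: 26.85
tool_pos: [626.3, 163.6, 68.5]
tcp_rot: [0.059, -3.137, 0.001]
wrist_force: [-11.3, 0.1, 3.8]
opening: 0.275
gripper_force: 30.0
```

Call:
{"fn": "move_arm", "kwargs": {
  "steps": [0.001, 0, 0, 0, 0, 0, 0, 0, 0, 0, 0, 0],
  "jaw": 0.1
}}

```text
t: 27.1
tool_pos: [627.8, 163.7, 69.2]
tcp_rot: [-0.058, 3.14, 0.0]
wrist_force: [-0.5, 0.4, -0.3]
opening: 0.441
gripper_force: 0.0
```

Call:
{"fn": "move_arm", "kwargs": {
  "steps": [0, 0, -0.01, 0, 0, 0, -0.02, 0, 0, 0, -0.02, 0, 0, 0, -0.02, 0, 0, 0, -0.02, 0, 0.02, 0, -0.02, 0, 0.02, 0, -0.02, 0, 0.01, 0, -0.02, -0.05, 0, 0, 0, -0.05, 0, 0, 0, 0, 0, 0, 0, 0]
}}

```text
t: 28.02
tool_pos: [577.7, 161.8, 219.6]
tcp_rot: [-0.213, 3.133, 0.001]
wrist_force: [-0.5, 0.2, -0.6]
opening: 0.448
gripper_force: 0.0
```

```bash
python3 - <<'E'
from h import *
print(peach(snap("top","t9.png")))
go([567,-306.8,150],np.radians(7.7));snap("wrist","w9.png")
E
```

```text
[(np.int32(234), array([393.2, 231.5]))]
tcp [577.5 161.6 219. ] yaw 7.74 tilt 0.0 q7 1.41 twist rad 0.0007 shift [  73.2 -462.8   69. ] t 28.0667 F [ 0.3  0.2 -0.8]
```

View pics/t9.png

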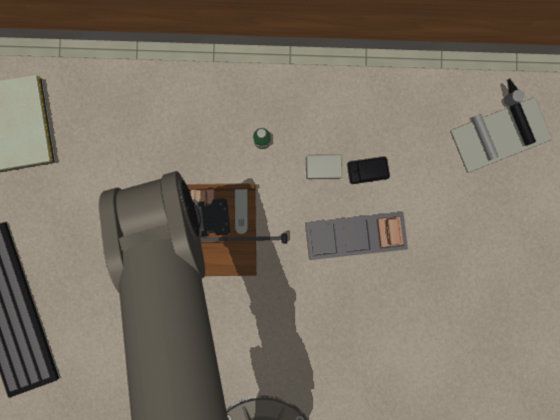

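The top view shows the last casting still in its cavity at (391,232) and the keeper handle in its open position at (285,238). Fetching the casting now.

Call:
{"fn": "move_arm", "kwargs": {
  "steps": [0.002, -0.02, 0, 0, 0.004, -0.025, 0, 0, 0.005, -0.03, 0, 0, 0.005, -0.03, 0, 0, 0.005, -0.03, 0, 0, 0.005, -0.03, 0, 0, 0.005, -0.03, 0, 0, 0.005, -0.03, 0, 0, 0.005, -0.03, 0, 0, 0.005, -0.03, 0, 0, 0.005, -0.03, 0, 0, 0.005, -0.03, 0, 0],
  "jaw": 0
}}

```text
t: 29.12
tool_pos: [568.8, -189.3, 218.3]
tcp_rot: [0.213, -3.133, 0.0]
wrist_force: [-0.3, -0.5, 0.9]
opening: 0.495
gripper_force: 0.0
```

Call:
{"fn": "move_arm", "kwargs": {
  "steps": [0.005, -0.03, 0, 0, 0.005, -0.03, 0, 0, 0.005, -0.03, 0, 0, 0.004, -0.02, 0.01, 0, 0.002, -0.008, 0.02, 0, 0, 0, 0.03, 0, 0, 0, 0.03, 0, 0, 0, 0, 0, 0, 0, 0, 0]
}}

```text
t: 29.87
tool_pos: [563.5, -307.2, 127.7]
tcp_rot: [0.213, -3.131, -0.002]
wrist_force: [0.2, -0.4, 0.7]
opening: 0.503
gripper_force: 0.0
```

```bash
python3 - <<'E'
from h import *
go([567,-307,41],np.radians(7.7)); print(peach(snap("top","t10.png")))
p=env.camera_params("wrist"); im=snap("wrist","w10.png"); 
h=cv2.cvtColor(im,cv2.COLOR_RGB2HSV); m=cv2.inRange(h,(3,80,50),(16,220,255))
for v in (200,220,235): x=np.where(m[v])[0]; print(v,x.min() if len(x) else None,x.max() if len(x) else None)
E
```

```text
tcp [ 563.5 -307.2  127.7] yaw 7.8 tilt 0.22 q7 2.31 twist rad 0.0018 shift [-3.8 -0.3 86.7] t 29.8667 F [ 0.2 -0.4  0.7]
[]
200 250 307
220 250 306
235 251 306
```

Call:
{"fn": "move_arm", "kwargs": {
  "steps": [-0.003, 0, 0, 0.002, 0, 0, 0.012, 0, 0, 0, 0.015, 0, 0, 0, 0.015, 0, 0, 0, 0.015, 0, 0, 0, 0.015, 0, 0, 0, 0.01, 0, 0, 0, 0.005, 0, 0, 0, 0, 0, 0, 0, 0, 0]
}}

```text
t: 30.8
tool_pos: [567.7, -307.2, 42.4]
tcp_rot: [-0.212, 3.134, -0.0]
wrist_force: [0.0, -0.1, 0.2]
opening: 0.499
gripper_force: 0.0
```

Call:
{"fn": "move_arm", "kwargs": {
  "steps": [0, 0, 0, 0, 0, 0, 0, 0, 0, 0, 0, 0, 0, 0, 0, 0, 0, 0, 0, 0, 0, 0, 0, 0],
  "jaw": 1
}}

```text
t: 31.3
tool_pos: [567.8, -307.2, 42.5]
tcp_rot: [-0.212, 3.134, -0.001]
wrist_force: [-0.7, -0.8, 6.6]
opening: 0.276
gripper_force: 30.0
```

Call:
{"fn": "move_arm", "kwargs": {
  "steps": [0, 0, -0.005, 0, 0, 0, -0.01, 0, 0, 0, -0.015, 0, 0, 0, -0.02, 0, 0, 0, -0.03, 0, 0, 0, -0.03, 0, 0, 0, 0, 0.05, 0, 0, 0, 0.05, 0, 0, 0, 0, 0, 0, 0, 0]
}}

```text
t: 32.13
tool_pos: [567.3, -306.8, 152.3]
tcp_rot: [0.058, -3.141, -0.0]
wrist_force: [0.0, 0.5, -3.5]
opening: 0.277
gripper_force: 30.0
```

```bash
python3 - <<'E'
from h import *
go([*stand(-114,-95),151],ST)
E
```

```text
tcp [ 567.3 -306.8  152.3] yaw 2.11 tilt 0.01 q7 2.21 twist rad -0.0004 shift [ 64.7 372.5   1.3] t 32.1333 F [ 0.   0.5 -3.5]
```

Call:
{"fn": "move_arm", "kwargs": {
  "steps": [0.002, 0.01, 0, 0, 0.004, 0.02, 0, 0, 0.004, 0.025, 0, 0, 0.004, 0.025, 0, 0, 0.004, 0.025, 0, 0, 0.004, 0.025, 0, 0, 0.004, 0.025, 0, 0, 0.004, 0.025, 0, 0, 0.004, 0.025, 0, 0, 0.004, 0.025, 0, 0, 0.004, 0.025, 0, 0, 0.004, 0.025, 0, 0]
}}

```text
t: 33.13
tool_pos: [510.6, -27.2, 151.9]
tcp_rot: [0.058, -3.141, -0.0]
wrist_force: [1.7, 0.7, -3.6]
opening: 0.272
gripper_force: 30.0
```

Call:
{"fn": "move_arm", "kwargs": {
  "steps": [0.004, 0.025, 0, 0, 0.004, 0.025, 0, 0, 0.004, 0.02, 0, 0, 0.004, 0.015, 0, 0, 0.003, 0.007, 0, 0, 0, 0, 0.01, 0, 0, 0, 0.02, 0, 0, 0, 0.02, 0, 0, 0, 0, 0, 0, 0, 0, 0]
}}

```text
t: 33.97
tool_pos: [488.7, 61.2, 101.1]
tcp_rot: [0.054, -3.139, 0.002]
wrist_force: [0.6, 0.8, -2.9]
opening: 0.282
gripper_force: 30.0
```

```bash
python3 - <<'E'
from h import *
go([*stand(-114,-95),69.5],ST);p=env.camera_params("wrist"); im=snap("wrist","w11.png")[:,:,::-1]
for v in(335,345):
    row=im[v,262:330].astype(int); m=np.where((row.min(1)>60)&(row.max(1)-row.min(1)<30))[0]+262
    print(v,m.min(),m.max(),len(m),local(ray("wrist",[(m.min(),v)],50,p)[0]).round(1) )
E
```

```text
tcp [488.7  61.2 101.1] yaw 1.96 tilt 0.16 q7 1.48 twist rad -0.003 shift [-0.3  1.9 31.6] t 33.9667 F [ 0.6  0.8 -2.9]
335 265 326 45 [  -9.4 -109.6]
345 266 326 43 [   1.  -108.8]
```

Call:
{"fn": "move_arm", "kwargs": {
  "steps": [0, 0.001, 0.01, -0.002, 0, 0, 0.01, 0, 0, 0, 0.008, 0, 0, 0, 0.003, 0, 0, 0, 0, 0, -0.006, 0, 0, 0, -0.006, 0, 0, 0, -0.006, 0, 0, 0, -0.006, 0, 0, 0, 0, 0, 0, 0, 0, 0, 0, 0]
}}

```text
t: 34.93
tool_pos: [513.7, 64.3, 71.0]
tcp_rot: [-0.058, 3.141, -0.0]
wrist_force: [-0.2, -1.1, -3.6]
opening: 0.275
gripper_force: 30.0
```

```bash
python3 - <<'E'
from h import *
go([*stand(26,-95),69.5],ST)
E
```

```text
tcp [513.7  64.3  71. ] yaw 2.12 tilt 0.01 q7 1.52 twist rad -0.0002 shift [-115.1   -0.4    1.5] t 34.9333 F [-0.2 -1.1 -3.6]
```

Call:
{"fn": "move_arm", "kwargs": {
  "steps": [-0.004, 0, 0.001, 0, -0.006, 0, 0.0005, 0, -0.006, 0, 0, 0, -0.006, 0, 0, 0, -0.006, 0, 0, 0, -0.006, 0, 0, 0, -0.006, 0, 0, 0, -0.006, 0, 0, 0, -0.006, 0, 0, 0, 0, 0, 0, 0]
}}

```text
t: 35.77
tool_pos: [566.9, 66.4, 69.7]
tcp_rot: [-0.058, 3.14, -0.0]
wrist_force: [1.5, 0.6, 0.4]
opening: 0.274
gripper_force: 30.0
```

Call:
{"fn": "move_arm", "kwargs": {
  "steps": [-0.004, 0, 0, 0, -0.004, 0, 0, 0, -0.004, 0, 0, 0, -0.004, 0, 0, 0, -0.004, 0, 0, 0, -0.004, 0, 0, 0, -0.004, 0, 0, 0, -0.004, 0, 0, 0, -0.004, 0, 0, 0, 0, 0, 0, 0]
}}

```text
t: 36.6
tool_pos: [602.3, 67.7, 69.5]
tcp_rot: [-0.058, 3.14, -0.0]
wrist_force: [1.2, 0.2, -0.8]
opening: 0.273
gripper_force: 30.0
```

Call:
{"fn": "move_arm", "kwargs": {
  "steps": [-0.004, 0, 0, 0, -0.004, 0, 0, 0, -0.004, 0, 0, 0, -0.004, 0, 0, 0, -0.003, 0, 0, 0, -0.003, 0, 0, 0, -0.002, 0, 0, 0, -0.002, 0, 0, 0, -0.001, 0, 0, 0, 0, 0, 0, 0, 0, 0, 0, 0]
}}

```text
t: 37.52
tool_pos: [628.2, 68.6, 69.4]
tcp_rot: [0.058, -3.141, 0.0]
wrist_force: [-0.0, 0.3, -2.3]
opening: 0.275
gripper_force: 30.0
```

Call:
{"fn": "move_arm", "kwargs": {
  "steps": [-0.001, 0, 0, 0, -0.001, 0, 0, 0, -0.001, 0, 0, 0, 0, 0, 0, 0, 0, 0, 0, 0]
}}

```text
t: 37.93
tool_pos: [628.8, 68.6, 68.9]
tcp_rot: [0.058, -3.136, 0.0]
wrist_force: [-12.9, -0.0, 3.7]
opening: 0.274
gripper_force: 30.0
```

Call:
{"fn": "move_arm", "kwargs": {
  "steps": [0.001, 0, 0, 0, 0, 0, 0, 0, 0, 0, 0, 0],
  "jaw": 0.1
}}

```text
t: 38.18
tool_pos: [630.7, 68.8, 69.8]
tcp_rot: [-0.058, 3.14, 0.0]
wrist_force: [0.8, 1.3, 0.9]
opening: 0.436
gripper_force: 0.0
```

Call:
{"fn": "move_arm", "kwargs": {
  "steps": [0, 0, -0.01, 0, 0, 0, -0.02, 0, 0, 0, -0.02, 0, 0, 0, -0.02, 0, 0.01, 0, -0.02, 0, 0.02, -0.02, -0.02, 0, 0.02, -0.03, 0, 0, 0.02, -0.03, 0, 0, 0.015, -0.02, 0, 0, 0, 0, 0, 0, 0, 0, 0, 0],
  "jaw": 0.4
}}

```text
t: 39.1
tool_pos: [549.0, -35.6, 180.7]
tcp_rot: [-0.055, 3.139, 0.001]
wrist_force: [0.9, 0.2, 0.6]
opening: 0.3
gripper_force: 0.0
```

```bash
python3 - <<'E'
from h import *
go([*stand(-63.7,-200.3),51],ST); snap("top","t12.png"); snap("wrist","w12.png")
cv2.imwrite("pics/c12.png",np.hstack([cv2.resize(cv2.imread("pics/t12.png")[170:290,140:281],(400,340),interpolation=cv2.INTER_CUBIC),cv2.imread("pics/w12.png")[60:400,160:560]]))
E
```

```text
tcp [549.  -35.6 180.7] yaw 1.99 tilt 0.1 q7 1.67 twist rad -0.0024 shift [  6.4  -4.6 129.7] t 39.1 F [0.9 0.2 0.6]
```

View pics/c12.png

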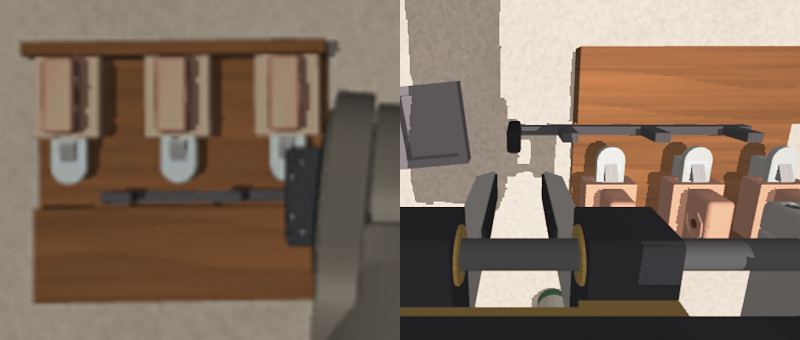

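All three castings are flush with the back board, with their latches up (crop px 68/178/285, 148). Next I'll close the keeper.

Call:
{"fn": "move_arm", "kwargs": {
  "steps": [0.004, -0.002, 0.01, -0.002, 0.0025, 0, 0.025, 0, 0, 0, 0.025, 0, 0, 0, 0.02, 0, 0, 0, 0, 0, 0, 0, 0, 0]
}}

```text
t: 39.7
tool_pos: [542.0, -36.3, 98.6]
tcp_rot: [0.063, -3.138, 0.001]
wrist_force: [0.5, 0.0, 0.5]
opening: 0.298
gripper_force: 0.0
```

```bash
python3 - <<'E'
from h import *
go([*stand(-63.7,-200.3),51],ST)
E
```

```text
tcp [542.  -36.3  98.6] yaw 2.28 tilt 0.15 q7 1.72 twist rad 0.0027 shift [-0.9 -4.  47.6] t 39.7 F [0.5 0.  0.5]
```

Call:
{"fn": "move_arm", "kwargs": {
  "steps": [-0.001, -0.004, 0, 0.003, 0, 0, 0.006, 0, 0, 0, 0.008, 0, 0, 0, 0.008, 0, 0, 0, 0.008, 0, 0, 0, 0.008, 0, 0, 0, 0.007, 0, 0, 0, 0, 0, 0, 0, 0, 0]
}}

```text
t: 40.45
tool_pos: [543.4, -40.7, 54.0]
tcp_rot: [0.057, -3.14, 0.0]
wrist_force: [-0.4, -0.1, -0.7]
opening: 0.303
gripper_force: 0.0
```

Call:
{"fn": "move_arm", "kwargs": {
  "steps": [0, 0, 0, 0, 0, 0, 0, 0, 0, 0, 0, 0, 0, 0, 0, 0, 0, 0, 0, 0],
  "jaw": 1
}}

```text
t: 40.87
tool_pos: [544.0, -40.0, 54.8]
tcp_rot: [-0.057, 3.141, 0.001]
wrist_force: [-0.2, 4.7, 2.8]
opening: 0.147
gripper_force: 30.0
```

Call:
{"fn": "move_arm", "kwargs": {
  "steps": [0, 0.004, 0, 0, 0, 0.005, 0, 0, 0, 0.005, 0, 0, 0, 0.005, 0, 0, 0, 0.005, 0, 0, 0, 0.005, 0, 0, 0, 0.005, 0, 0, 0, 0.005, 0, 0, 0, 0.005, 0, 0, 0, 0.002, 0, 0, 0, 0, 0, 0, 0, 0, 0, 0]
}}

```text
t: 41.87
tool_pos: [542.2, 6.3, 54.8]
tcp_rot: [-0.058, 3.141, 0.001]
wrist_force: [-0.4, 1.8, 6.3]
opening: 0.146
gripper_force: 30.0
```

Call:
{"fn": "move_arm", "kwargs": {
  "steps": [0, 0.001, 0, 0, 0, 0.001, 0, 0, 0, 0.001, 0, 0, 0, 0.0005, 0, 0, 0, 0, 0, 0, 0, 0, 0, 0]
}}

```text
t: 42.37
tool_pos: [542.2, 7.5, 54.8]
tcp_rot: [-0.055, 3.14, -0.002]
wrist_force: [-1.1, -9.9, 6.6]
opening: 0.146
gripper_force: 30.0
```

Call:
{"fn": "move_arm", "kwargs": {
  "steps": [0, -0.001, 0, 0, 0, 0, 0, 0, 0, 0, 0, 0],
  "jaw": 0.4
}}

```text
t: 42.62
tool_pos: [541.8, 8.3, 54.3]
tcp_rot: [0.057, -3.141, -0.0]
wrist_force: [-0.4, 0.4, -0.5]
opening: 0.292
gripper_force: 0.0
```

Call:
{"fn": "move_arm", "kwargs": {
  "steps": [0, 0, -0.01, 0, 0, 0, -0.02, 0, 0, 0, -0.03, 0, 0, 0, -0.03, 0, 0, 0, -0.03, 0, 0, 0, -0.03, 0, 0, -0.03, 0, 0, 0, -0.03, 0, 0, 0, -0.03, 0, 0, 0, -0.03, 0, 0, 0, 0, 0, 0, 0, 0, 0, 0]
}}

```text
t: 43.62
tool_pos: [546.1, -113.5, 205.1]
tcp_rot: [-0.052, 3.141, -0.0]
wrist_force: [1.1, 1.2, -0.3]
opening: 0.299
gripper_force: 0.0
```

```bash
python3 - <<'E'
from h import *
snap("top","t13.png"); snap("wrist","w13.png")
cv2.imwrite("pics/c13.png",np.hstack([cv2.resize(cv2.imread("pics/t13.png")[170:290,140:281],(400,340),interpolation=cv2.INTER_CUBIC),cv2.imread("pics/w13.png")[60:400,160:560]]))
E
```

```text
(no output)
```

View pics/c13.png

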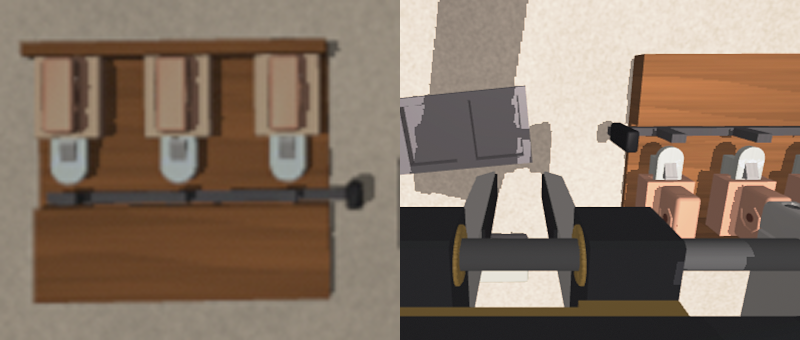

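All three castings are still home with their latches up, the handle is back at its start position (355,193), and the teeth stand in front of the noses. Handing the job in.

```bash
python3 -c "
from h import *
print(env.finish_job())"
```

```text
the job is handed in; nothing more can be done
None
```

All three castings are on their rails against the back board with the latches up, the keeper bar is fully shut again, the bystanders were left alone, and the job was handed in at about 44 s.

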